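# Take the honing rod out of the chopping-block drawer

### The job

The drawer under the chopping block stands ajar with the yellow-handled honing rod in it: pull the drawer open to its stop, then take the rod by its handle and, as it is longer than the gap the drawer leaves, bring it out handle first on a slant without levering it against the block. Finish while holding the rod still in the gripper, all of it clear above the level of the block's top and touching nothing else; leave the knife, the vegetables and everything else where they are.

Things in the scene. Friction and masses are not known exactly. Their poses are not given: they have to be found in the camera images.
- prep_unit: Wooden chopping-block station on the counter (fixed): a case with one drawer under a thick block, set askew so that the drawer faces the robot's right. Origin: on the counter under the middle of the block's front edge; x level from the front (drawer) edge to the back, y to its left, z up. Block: x 0 to 465 mm, y -200 to 200, z 125 to 165. Case sides outside y +-179, x 12 to 455.
- chopping_top: The chopping block itself, light wood, 465 x 400 x 40 mm, fixed on the case. Origin: middle of the front edge of its underside, axes as prep_unit's; underside 125 mm and top 165 mm above the counter.
- drawer (a joint): How far the drawer stands out of the case, in m: 0 shut (its front face level with the block's front edge), 0.185 at its stop, starts 0.070 to 0.105. It slides level along prep_unit's -x, needs about 3 N and stays where it is left. At the stop the gap from the drawer front to the block's edge is 167 mm.
- drawer_rim (a point): Middle of the top inner edge of the drawer front (moves with the drawer), 120 mm above the counter. The front is 18 mm thick and 354 mm wide; its lower edge is 16 mm above the counter.
- drawer_floor (a point): Front end of the drawer's floor, in the middle, against the front's inner face; 30 mm above the counter. Inside, the drawer is 420 mm long and 332 mm wide; side walls and back reach 100 mm above the counter. A divider along x, 6 mm thick and up to 75 mm above the counter, stands 75 mm right (-y) of the middle; the honing rod lies left of it.
- drawer_bar (a point): Middle of the drawer's steel bar handle: level bar 11 mm thick and 130 mm long along the drawer's width, 35 mm in front of the drawer face, 95 mm above the counter. There are 29 mm free between bar and face, open from above, so closed fingertips can hook behind it.
- honing_rod: Honing rod, 345 mm long, about 0.24 kg, lying on the drawer floor, handle to the front, tip to the back under the block. Origin: underside of the handle's middle; x to the tip, z up. Yellow flat-sided handle x -58 to 58 mm, 26 wide, 27 high; then black guard 10 long, 44 wide, 34 high, then white rod 12 thick, its axis 12 above the underside. Balances about 60 mm ahead of the origin.
- rod_butt (a point): Middle of the rear end of the handle, 58 mm behind the rod's origin.
- rod_tip (a point): Outer end of the rod's black rubber tip (24 mm thick, 18 mm long), on the rod's axis, 287 mm ahead of the rod's origin and 12 mm above its underside.
- wooden_turner: Wooden turner, 290 mm long, up to 50 mm wide, 10 mm thick, in the drawer's narrow right-hand lane; origin on its underside. Leave it there.
- kitchen_knife: Kitchen knife with black handle, 330 mm long, 36 mm wide, lying on the block; origin under the front of the handle. Leave it.
- carrot: Carrot, 170 mm long, 32 mm thick, lying on the block; origin underneath its middle. Leave it.
- patty_squash: Yellow patty-pan squash, 80 mm across, 53 mm high, on the block; origin at its underside. Leave it.
- half_tomato: Half a tomato, cut face down, 68 mm across, 37 mm high, on the block; origin at its underside. Leave it.
- peelings_bowl: White bowl heaped with peelings, 224 mm across, about 90 mm high, on the counter to the right of the station; origin at its underside. Leave it.
- peeler: Metal bow peeler, 140 mm long, 60 mm wide, 10 mm high, on the counter; origin underneath. Leave it.
There are look-alikes about, which are no part of the job. What is meant by the half_tomato is not grey, and is the smaller of those in its own colour.

How it is judged:
By the outcome, as a careful person would: the job done as asked, in the order asked, and still so for the second after the job is handed in, while the arm keeps its last pose, push and grip.
It also fails if it takes over 54 s, if anything falls off the work surface, if the arm or the gripper's body presses on something with over 40 N, if the wrist force passes 120 N, or if a joint passes its speed limit or range.

### The arm

A 7-joint arm with a two-finger parallel gripper is mounted at the origin on the work surface. World frame = base frame: x ahead of the robot, y to its left, z up, the work surface at z = 0. Lengths are in mm, angles in rad, forces in N, time in s.
With the tool pointing down it reaches from about 350 to 900 mm from the base axis. Payload 19.9 kg.
Tool frame: the origin (TCP) lies at the very end of the fingers, on their centre line; the grasp point (between the pads) lies 19 mm behind it (bot.pinch_z is the distance from the TCP to the grasp point, in mm); z points along the fingers, y is the line along which they close (so a half turn about z gives the same grasp; the last joint's range is limited). The gripper opens to 94 mm and grips with 3 to 60 N. Pads are 16 mm wide; open, the fingers measure 119 mm over their backs; the gripper's body (75 mm by 177 mm) begins 78 mm behind the grasp point.
Start: joints at [1.302, 0.417, -0.01, 1.614, 0.005, 1.111, -0.053], TCP at [140.533, -608.974, 205.425] pointing down, gripper open.
Joint ranges: [-2.81, 2.81], [-0.39, 2.02], [-1.27, 1.25], [0.06, 2.57], [-1.19, 4.33], [0.19, 2], [-2.82, 2.82]. Speed limits (rad/s): [1.89, 1.89, 2.39, 2.39, 3.01, 3.01, 3.01].

### API

Orientations are given as a unit quaternion [w, x, y, z].
In Python, from plant import bot, eyes, job gives the robot as it stands.
- The arm moves only by the shell command python3 -m pendant 'ROWS' [FORCE]. ROWS is JSON, a list of rows, each an object with "linear": the shift along the tool's x, y, z in cm, a list of three; "yaw": the turn about the tool's z in degrees; "grip": the opening, from 0 (shut) to 1 (fully open). A call has 1 to 5 rows; each row is the pose to reach, as a shift and turn from the pose commanded when the call began, along the tool's axes at that moment; what a row does not reach only later rows make up. A row lasts 1/8 s, in which the tool goes at most 62.5 mm and 10.7 degrees, less where a joint would pass 70% of its speed; a pose out of reach is approached as far as the arm can. A call with a gripper value outside its range is refused whole. The fingers move at their own pace and stop on an object; FORCE is the grip in N (left out, the last holds). Time passes only in rows, so rows that repeat a pose let the fingers close. It gives the time, the measured TCP pose, the force, the opening and the grip force at its end, in the units of the state.
- bot.get_obs(): the state, without advancing time (a new reading comes with each control period).
- eyes.camera(name): name is "scene" or "top" or "wrist"; returns a dict with "pixels" (384x512x3 uint8, red, green, blue), "vfov" (degrees; the focal length in pixels is half the picture's height over the tangent of half this angle, whatever the lens; pixels are square), "cx", "cy" (the principal point, pixels), "position" and "attitude" of the camera in the world. Camera axes: x right, y down, z forward; pixel columns grow to the right and rows downward; lengths in mm; the calibration is good to about 2 mm. A picture is of the moment at which its call begins. There is no depth.
- job.close_job(): hands the job in; it is judged then, once.
The state is a dict: "time": time; "joint_pos": joint angles; "qd": joint speeds; "tau": joint torques, N m; "tool_pos": TCP position; "ee_rot": TCP orientation; "force": force on the tool from outside, world axes, zero at the start; "moment": the same for the moment, N m; "finger_gap": finger opening in mm; "grasp_force": force on a finger pad.
Only numpy, scipy, OpenCV 4.12 (cv2) and the standard library are available. Lean on these libraries where they do the work, as an engineer would, in place of code of your own. Each camera call takes 0.05 s, during which the arm holds its last target. There are 200 camera calls.

## Working session

There is one attempt and no reset: what is moved stays moved. The work goes in short steps, Python scripts to look and compute and a shell command to move; the robot and the scene stay as the last step left them, time stands still between calls to the robot, and variables do not carry over. Pictures are saved under pics/ and viewed, at most 10 in all, crops included, and the job is handed in when it is done.

```bash
ls; mkdir -p pics; cat > h.py <<'E'
import numpy as np,cv2
from scipy.spatial.transform import Rotation as R
def rot(q): return R.from_quat([q[1],q[2],q[3],q[0]]).as_matrix()
def cam(eyes,n,f=None):
    c=eyes.camera(n); c['f']=192/np.tan(np.radians(c['vfov']/2)); 
    a=np.array(c['attitude']); c['R']=a if a.shape==(3,3) else rot(a)
    if f: cv2.imwrite(f,c['pixels'][:,:,::-1])
    return c
def ray(c,u,v):
    d=c['R']@np.array([(u-c['cx'])/c['f'],(v-c['cy'])/c['f'],1]); return np.array(c['position']),d
def onz(c,u,v,z):
    p,d=ray(c,u,v); return p+d*(z-p[2])/d[2]
def proj(c,P):
    q=c['R'].T@(np.array(P)-c['position']); return q[:2]/q[2]*c['f']+[c['cx'],c['cy']]
def two(c1,a,c2,b):
    p,d=ray(c1,*a);q,e=ray(c2,*b); s=np.linalg.lstsq(np.c_[d,-e],q-p,rcond=None)[0]
    A=p+s[0]*d;B=q+s[1]*e; return (A+B)/2,np.linalg.norm(A-B)
E
python3 - <<'E'
from h import *; from plant import bot,eyes
o=bot.get_obs(); print(o['tool_pos'],o['ee_rot'],o['time'],o['finger_gap'],bot.pinch_z); print(rot(o['ee_rot']).round(3))
a=[]
for n in("scene","top","wrist"):
    c=cam(eyes,n); a.append(c['pixels']); print(n,np.array(c['position']).round(1),c['attitude'],c['f'],c['cx'],c['cy'])
    cv2.imwrite(f'pics/{n}0.png',c['pixels'][:,:,::-1])
E
```

```text
pics
[ 140.42371134 -608.60717206  204.815737  ] [-6.13775599e-04  9.93576417e-01  1.13161437e-01 -1.28182397e-04] 0.0 94.26712778671195 18.8
[[ 0.974  0.225 -0.   ]
 [ 0.225 -0.974  0.001]
 [-0.    -0.001 -1.   ]]
scene [ 930.8 -754.3 1051.8] [-0.33127976  0.91014763  0.23074551 -0.09295983] 418.70575366382826 253.59497034163482 190.09204040944633
top [ 179.7  -65.6 1806.8] [ 0.06765551 -0.70239385  0.70475846 -0.07335616] 451.0370527474343 255.3639672251654 195.941628003192
wrist [ 217.7 -591.1  383.3] [ 0.10511499  0.77529905 -0.61701324 -0.08459831] 299.57064522660346 263.15717250012517 188.33367544289848
```

View pics/scene0.png

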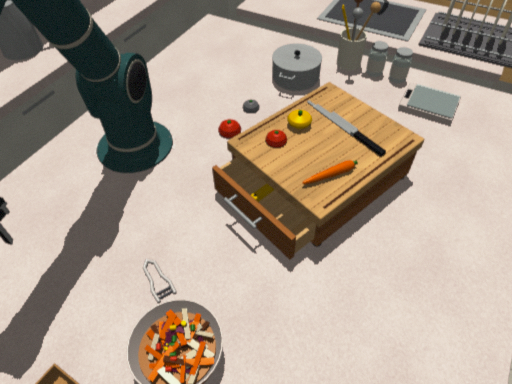

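View pics/top0.png

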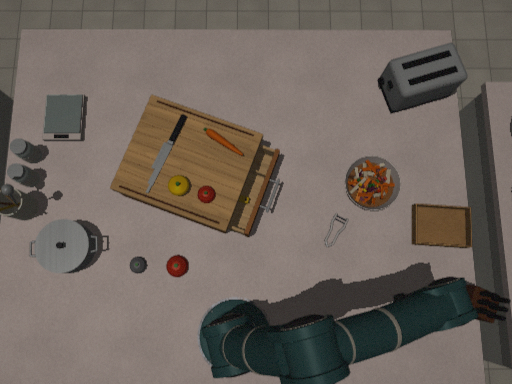

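Seen: in scene, the block runs from (230,140) to (420,140) with the drawer ajar at lower left, its bar at (242,210) and the rod's yellow handle at (262,192). In top, the bar is at about (271,195) and the handle at (249,201).
Could be taken for the rod: yellow squash at scene (299,119) / top (178,185), and the carrot at (330,172). Tomatoes are scene (276,138) on the block, a bigger one at (229,128), and a grey one at (251,106). My choice is the yellow item in the drawer, at scene (262,192); I'll check it in a crop.

```bash
python3 - <<'E'
from h import *; from plant import bot,eyes
s=cam(eyes,'scene');t=cam(eyes,'top')
A=cv2.resize(s['pixels'][150:255,200:330],None,fx=4,fy=4,interpolation=2)
B=cv2.resize(t['pixels'][130:240,215:290],None,fx=4,fy=4,interpolation=2)
W=np.zeros((440,830,3),np.uint8);W[:420,:520]=A;W[:440,530:830]=B
cv2.imwrite('pics/crop1.png',cv2.resize(W,(800,424))[:,:,::-1])
# block top rect in the top view
h=cv2.cvtColor(t['pixels'],cv2.COLOR_RGB2HSV)
m=((h[...,0]>8)&(h[...,0]<25)&(h[...,1]>70)&(h[...,2]>60)).astype(np.uint8)
m[:85]=0;m[245:]=0;m[:,:100]=0;m[:,300:]=0
m=cv2.morphologyEx(m,3,np.ones((5,5)))
cs=max(cv2.findContours(m,0,2)[0],key=cv2.contourArea)
ap=cv2.approxPolyDP(cs,4,True)[:,0]; 
for p in ap: print(p,onz(t,*p,165).round(0))
for n,c in(('scene',s),('top',t)):
    h=cv2.cvtColor(c['pixels'],cv2.COLOR_RGB2HSV); k=((h[...,0]>=20)&(h[...,0]<34)&(h[...,1]>150)&(h[...,2]>60)).astype(np.uint8)
    N,L,S,C=cv2.connectedComponentsWithStats(k)
    for i in range(1,N):
        if S[i,4]>8: print(n,S[i],C[i].round(1))
E
```

```text
[151  95] [913. 324. 165.]
[110 188] [544. 461. 165.]
[220 231] [382.  50. 165.]
[231 228] [393.  10. 165.]
[248 234] [370. -52. 165.]
[279 150] [ 690. -170.  165.]
[261 145] [ 710. -102.  165.]
[258 132] [762. -91. 165.]
scene [342   5   8  34  78] [345.3  20.1]
scene [287 109  25  21 387] [299.2 119. ]
scene [251 183  24  19 224] [262.2 191.9]
scene [181 320   5   7  28] [183.  323.1]
scene [170 324   7   6  33] [172.7 326.8]
scene [166 343   7   3   9] [168.4 344.2]
scene [164 346   4   5  17] [165.3 347.9]
top [168 175  21  21 337] [178.1 185. ]
top [359 183   3   4   9] [360.1 184.3]
top [363 188   4   4  10] [364.3 189.7]
top [244 197   5   7  22] [246.5 200.3]
```

View pics/crop1.png

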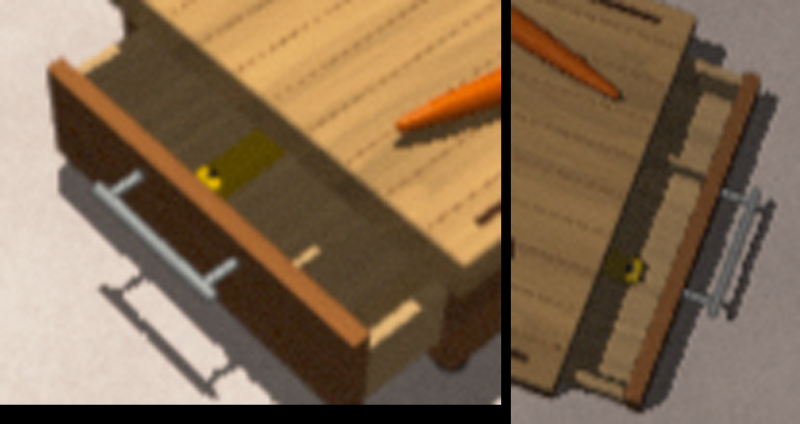

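The crop shows the yellow handle lying in the drawer, butt near crop (209,180) on the left of the divider, its far end under the block. The bar is clear in both views, so the choice stands.

```bash
python3 - <<'E'
from h import *; from plant import bot,eyes
s=cam(eyes,'scene');t=cam(eyes,'top')
S=lambda x,y:(200+x/3.855,150+y/3.855)
T=lambda x,y:(215+(x-511)/3.855,130+y/3.855)
FR=onz(t,*T(695,12),165);FL=onz(t,*T(555,393),165)
print('block front R,L',FR,FL,np.linalg.norm(FR-FL))
print('FR scene+top',two(s,S(463,265),t,T(695,12)))
BL=onz(t,151,95,165);print('BR',BL, 'BL',onz(t,110,188,165))
dR=onz(t,*T(759,80),120);dL=onz(t,*T(637,410),120);print('front R,L top outer?',dR,dL,np.linalg.norm(dR-dL))
print(onz(s,*S(370,340),120),onz(s,*S(50,65),120))
b1=onz(t,*T(755,190),98);b2=onz(t,*T(712,312),98);print('bar',b1,b2,np.linalg.norm(b1-b2))
b3=two(s,S(213,297),t,T(755,190));b4=two(s,S(100,188),t,T(712,312));print(b3,b4)
print('butt',onz(s,*S(205,170),57),onz(s,*S(215,180),40),two(s,S(209,178),t,T(632,270)))
h=cv2.cvtColor(s['pixels'],cv2.COLOR_RGB2HSV); k=((h[...,0]>=20)&(h[...,0]<34)&(h[...,1]>150)&(h[...,2]>60)); k[:183]=0;k[203:]=0;k[:,:250]=0;k[:,276:]=0
v,u=np.nonzero(k);P=np.array([onz(s,a,b,57)[:2] for a,b in zip(u,v)]).astype(np.float32);print('handle rect',cv2.minAreaRect(P))
y=(FL-FR)[:2];y/=np.linalg.norm(y);x=np.array([y[1],-y[0]]);print('x',x,'y',y,'mid',(FL+FR)/2, 'drawer out',-((dR+dL)/2-(FL+FR)/2)[:2]@x,'bar lat',((b1+b2)/2-(FL+FR)/2)[:2]@y)
# candidate corner lines in scene
E
```

```text
block front R,L [ 757.05494147 -108.74550322  165.        ] [378.17745607  26.74196502 165.        ] 402.3742076563304
FR scene+top (array([ 757.21043086, -108.51742229,  165.51050836]), np.float64(0.7671200185064492))
BR [913.0484941 324.0252326 165.       ] BL [543.61868081 460.76676808 165.        ]
front R,L top outer? [ 700.62470776 -174.09675212  120.        ] [366.76838748 -50.54369794 120.        ] 355.98511174294794
[ 717.33728128 -164.17516411  120.        ] [382.61996066 -47.2203246  120.        ]
bar [ 591.64491061 -169.76747081   98.        ] [ 466.80253202 -125.1326639    98.        ] 132.58161818286766
(array([ 594.21366873, -168.77209454,   93.65525215]), np.float64(3.9109688152602797)) (array([ 469.53990724, -122.99339555,   96.21091359]), np.float64(6.535349503787991))
butt [517.64545026 -39.07008214  57.        ] [522.81936382 -32.26488431  40.        ] (array([520.5773284 , -43.20552456,  51.93293609]), np.float64(5.275768566518971))
handle rect ((537.9769897460938, -17.512786865234375), (72.08135986328125, 40.56267166137695), 71.4057846069336)
x [0.33672006 0.9416048 ] y [-0.9416048   0.33672006] mid [567.61619877 -41.0017691  165.        ] drawer out 78.57522748845422 bar lat 0.30726345184071135
```

```bash
cat > n.py <<'E'
# usage: n.py ux uy z [angle]: shift in tool axes (cm) & yaw to reach TCP at unit coords
import sys; from h import *; from plant import bot
o=bot.get_obs(); M=rot(o['ee_rot']); p=np.array(o['tool_pos'])
m=np.array([567.6,-41.]);x=np.array([.337,.942]);y=np.array([-.942,.337])
print('t',round(o['time'],2),'unit',((p[:2]-m)@x).round(1),((p[:2]-m)@y).round(1),'z',p[2].round(1),'F',np.array(o['force']).round(1),'gap',round(o['finger_gap'],1),'gf',round(o['grasp_force'],1),'joints',np.array(o['joint_pos']).round(2))
print('toolx ang in unit deg',np.degrees(np.arctan2(M[:2,0]@y,M[:2,0]@x)).round(2))
if len(sys.argv)>3:
    a=list(map(float,sys.argv[1:])); T=np.r_[m+a[0]*x+a[1]*y,a[2]]
    print('linear cm',(M.T@(T-p)/10).round(2))
E
python3 -m pendant '[{"linear":[6,-4.5,0],"yaw":-10,"grip":0},{"linear":[11,-8.5,0],"yaw":-20,"grip":0},{"linear":[16,-12.5,0],"yaw":-30,"grip":0},{"linear":[21,-16,0],"yaw":-40,"grip":0},{"linear":[26,-20,0],"yaw":-50,"grip":0}]'; python3 n.py -92 0 180
```

```text
time: 0.98
tool_pos: [340.2, -366.1, 205.7]
ee_rot: [0.0, 0.851, 0.525, -0.0]
force: [1.3, -0.4, -0.3]
finger_gap: 47.5
grasp_force: 0.0
t 0.97 unit -382.9 104.6 z 205.7 F [ 1.3 -0.4 -0.3] gap 47.5 gf 0.0 joints [ 1.03  0.21 -0.31  1.91  0.07  1.03  0.23]
toolx ang in unit deg -6.99
linear cm [30.12  6.84  2.56]
```

```bash
python3 -m pendant '[{"linear":[6,1.4,0],"yaw":-3,"grip":0},{"linear":[12,2.7,0],"yaw":-7,"grip":0},{"linear":[18,4.1,0],"yaw":-7,"grip":0},{"linear":[24,5.4,0.5],"yaw":-7,"grip":0},{"linear":[30.1,6.8,1],"yaw":-7,"grip":0}]'; python3 n.py -92 0 78
python3 - <<'E'
from h import *; from plant import bot,eyes
c=cam(eyes,'wrist','pics/w1.png'); print(c['position'])
E
```

```text
time: 1.6
tool_pos: [537.3, -129.2, 195.6]
ee_rot: [0.0, 0.819, 0.573, 0.0]
force: [1.0, -1.0, -0.0]
finger_gap: 0.5
grasp_force: 0.0
t 1.6 unit -93.3 -1.2 z 195.6 F [ 1. -1. -0.] gap 0.5 gf 0.0 joints [ 0.59  0.34 -0.5   1.79  0.18  1.06 -0.33]
toolx ang in unit deg -0.36
linear cm [ 0.13 -0.13 11.76]
[565.25932479 -55.82699525 373.98459014]
```

View pics/w1.png

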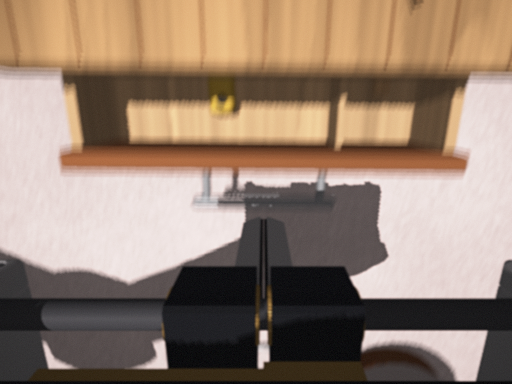

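The wrist view shows the bar at row 200 (columns 193–333), the drawer front's top edge over rows 150–168 and the butt at (221,104). I'll check bar and face in unit coordinates.

```bash
python3 - <<'E'
from h import *; from plant import bot,eyes
c=cam(eyes,'wrist'); m=np.array([567.6,-41.]);x=np.array([.337,.942]);y=np.array([-.942,.337])
for n,u,v,z in[('bar L',193,201,100),('bar R',333,200,100),('face outer',262,168,120),('face inner',262,150,120),('block edge',262,72,165),('butt top',222,110,57),('butt mid',221,104,43)]:
    p=onz(c,u,v,z)[:2]-m; print(n,(p@x).round(1),(p@y).round(1))
E
```

```text
bar L -94.3 64.0
bar R -93.2 -70.2
face outer -58.0 -2.2
face inner -42.4 -2.2
block edge 14.9 -2.4
butt top -10.3 38.9
butt mid -4.3 41.6
```

```bash
python3 - <<'E'
from h import *; from plant import bot,eyes
c=cam(eyes,'wrist'); m=np.array([567.6,-41.]);x=np.array([.337,.942]);y=np.array([-.942,.337])
g=cv2.cvtColor(c['pixels'],cv2.COLOR_RGB2HSV)
for u in (290,225): print(u,[tuple(g[v,u]) if 0 else (v,*[int(q) for q in g[v,u]]) for v in range(50,215,3)])
for v in (60,70,80,100,130,150,170,190,200,210):
    print(v,[round(float((onz(c,290,v,z)[:2]-m)@x),1) for z in(165,120,100,57)])
E
python3 n.py -92 0 78
```

```text
290 [(50, 16, 113, 217), (53, 16, 115, 215), (56, 16, 116, 216), (59, 16, 116, 217), (62, 16, 116, 216), (65, 16, 115, 217), (68, 16, 116, 216), (71, 16, 115, 218), (74, 16, 115, 218), (77, 16, 116, 217), (80, 16, 115, 216), (83, 15, 122, 193), (86, 14, 129, 140), (89, 14, 124, 72), (92, 14, 111, 87), (95, 14, 105, 92), (98, 15, 109, 89), (101, 14, 105, 92), (104, 14, 108, 92), (107, 15, 105, 92), (110, 14, 108, 90), (113, 15, 105, 90), (116, 16, 105, 194), (119, 18, 88, 237), (122, 18, 89, 237), (125, 18, 93, 235), (128, 18, 89, 237), (131, 18, 90, 237), (134, 18, 91, 236), (137, 18, 90, 235), (140, 17, 90, 235), (143, 18, 91, 235), (146, 18, 91, 235), (149, 17, 94, 235), (152, 13, 132, 93), (155, 11, 158, 68), (158, 11, 157, 65), (161, 10, 155, 64), (164, 10, 162, 77), (167, 11, 155, 158), (170, 11, 157, 171), (173, 11, 153, 173), (176, 11, 159, 173), (179, 11, 155, 174), (182, 11, 158, 170), (185, 7, 61, 160), (188, 5, 28, 120), (191, 0, 27, 95), (194, 0, 27, 94), (197, 3, 28, 90), (200, 3, 29, 97), (203, 7, 25, 93), (206, 0, 23, 88), (209, 150, 4, 62), (212, 128, 15, 66)]
225 [(5
[... 882 characters left out ...]
8), (182, 10, 144, 163), (185, 4, 18, 238), (188, 5, 13, 240), (191, 3, 13, 238), (194, 6, 17, 238), (197, 0, 27, 115), (200, 3, 27, 94), (203, 4, 24, 220), (206, 1, 24, 220), (209, 150, 4, 59), (212, 150, 4, 72)]
60 [18.8, 25.0, 27.8, 33.7]
70 [12.7, 17.6, 19.8, 24.5]
80 [6.6, 10.2, 11.8, 15.2]
100 [-6.1, -5.2, -4.8, -4.0]
130 [-25.8, -29.2, -30.7, -33.9]
150 [-39.5, -45.9, -48.7, -54.8]
170 [-53.8, -63.2, -67.4, -76.4]
190 [-68.6, -81.2, -86.8, -98.8]
200 [-76.1, -90.4, -96.7, -110.3]
210 [-83.9, -99.8, -106.8, -122.0]
t 1.75 unit -91.7 -0.7 z 195.1 F [-0.4 -0.8 -0.5] gap 0.6 gf 0.0 joints [ 0.59  0.34 -0.5   1.79  0.18  1.06 -0.32]
toolx ang in unit deg -0.03
linear cm [-0.05 -0.06 11.71]
```

```bash
python3 -m pendant '[{"linear":[0,0,4],"yaw":0,"grip":0},{"linear":[0,0,8],"yaw":0,"grip":0},{"linear":[0,0,11],"yaw":0,"grip":0},{"linear":[0,0,11.7],"yaw":0,"grip":0},{"linear":[0,0,11.7],"yaw":0,"grip":0}]'; python3 n.py -205 0 78
```

```text
time: 2.38
tool_pos: [536.2, -131.2, 79.0]
ee_rot: [0.0, 0.819, 0.573, -0.0]
force: [-0.1, 0.1, -0.1]
finger_gap: 0.8
grasp_force: 0.0
t 2.38 unit -95.6 -0.8 z 79.0 F [-0.1  0.1 -0.1] gap 0.8 gf 0.0 joints [ 0.54  0.48 -0.45  1.89  0.28  0.83 -0.4 ]
toolx ang in unit deg -0.36
linear cm [-10.96  -0.02   0.11]
```

```bash
python3 -m pendant '[{"linear":[-0.5,0,0],"yaw":0,"grip":0},{"linear":[-1.3,0,0],"yaw":0,"grip":0},{"linear":[-2.3,0,0],"yaw":0,"grip":0},{"linear":[-3.5,0,0],"yaw":0,"grip":0},{"linear":[-4.8,0,0],"yaw":0,"grip":0}]'; python3 n.py;python3 -m pendant '[{"linear":[-1.3,0,0],"yaw":0,"grip":0},{"linear":[-2.6,0,0],"yaw":0,"grip":0},{"linear":[-3.7,0,0],"yaw":0,"grip":0},{"linear":[-4.6,0,0],"yaw":0,"grip":0},{"linear":[-5.2,0,0],"yaw":0,"grip":0}]'; python3 n.py -205 0 78
```

```text
time: 3.0
tool_pos: [519.5, -176.8, 78.6]
ee_rot: [0.0, 0.819, 0.573, 0.0]
force: [2.2, 2.4, 2.4]
finger_gap: 0.2
grasp_force: 1.5
t 3.0 unit -144.1 -0.5 z 78.6 F [2.2 2.4 2.4] gap 0.2 gf 1.5 joints [ 0.63  0.48 -0.44  1.9   0.27  0.82 -0.31]
toolx ang in unit deg -0.34
time: 3.62
tool_pos: [501.6, -225.1, 78.3]
ee_rot: [-0.0, 0.819, 0.573, -0.0]
force: [-0.7, 3.2, 1.4]
finger_gap: 0.5
grasp_force: 1.4
t 3.62 unit -195.7 0.2 z 78.3 F [-0.7  3.2  1.4] gap 0.5 gf 1.4 joints [ 0.71  0.48 -0.43  1.9   0.27  0.82 -0.21]
toolx ang in unit deg -0.33
linear cm [-0.95  0.02  0.03]
```

```bash
python3 -m pendant '[{"linear":[-0.5,0,0],"yaw":0,"grip":0},{"linear":[-1,0,0],"yaw":0,"grip":0},{"linear":[-1.3,0,0],"yaw":0,"grip":0},{"linear":[-1.5,0,0],"yaw":0,"grip":0},{"linear":[-1.5,0,0],"yaw":0,"grip":0}]'; python3 n.py -205 0 78
```

```text
time: 4.25
tool_pos: [498.8, -232.4, 78.4]
ee_rot: [-0.002, 0.818, 0.576, 0.003]
force: [8.6, 35.9, 3.0]
finger_gap: 0.4
grasp_force: 18.1
t 4.25 unit -203.5 0.3 z 78.4 F [ 8.6 35.9  3. ] gap 0.4 gf 18.1 joints [ 0.73  0.48 -0.44  1.89  0.26  0.82 -0.18]
toolx ang in unit deg -0.01
linear cm [-0.17  0.03  0.04]
```

```bash
python3 -m pendant '[{"linear":[1.4,0,0],"yaw":0,"grip":0},{"linear":[1.4,0,0],"yaw":0,"grip":0},{"linear":[1.4,0,-3],"yaw":0,"grip":0},{"linear":[1.4,0,-8],"yaw":0,"grip":0.3},{"linear":[1.4,0,-14],"yaw":0,"grip":0.7}]'; python3 -m pendant '[{"linear":[4,-1,-1],"yaw":0,"grip":0.7},{"linear":[4,-1,-1],"yaw":0,"grip":0.7},{"linear":[4,-1,-1],"yaw":0,"grip":0.7}]';  python3 - <<'E'
from h import *; from plant import bot,eyes
c=cam(eyes,'wrist','pics/w2.png');s=cam(eyes,'scene')
cv2.imwrite('pics/s2.png',cv2.resize(s['pixels'][140:270,180:340],None,fx=4,fy=4,interpolation=2)[:,:,::-1])
E
python3 n.py
```

```text
time: 4.88
tool_pos: [500.8, -226.4, 219.6]
ee_rot: [-0.0, 0.819, 0.573, -0.0]
force: [0.7, -0.8, 0.6]
finger_gap: 17.3
grasp_force: 0.0
time: 5.25
tool_pos: [505.5, -185.7, 228.2]
ee_rot: [0.0, 0.819, 0.573, -0.0]
force: [-0.2, -0.6, -0.7]
finger_gap: 47.1
grasp_force: 0.0
t 5.35 unit -157.3 9.7 z 227.9 F [0.8 0.1 0.2] gap 55.1 gf 0.0 joints [ 0.72  0.28 -0.51  1.79  0.15  1.11 -0.19]
toolx ang in unit deg -0.4
```

View pics/w2.png

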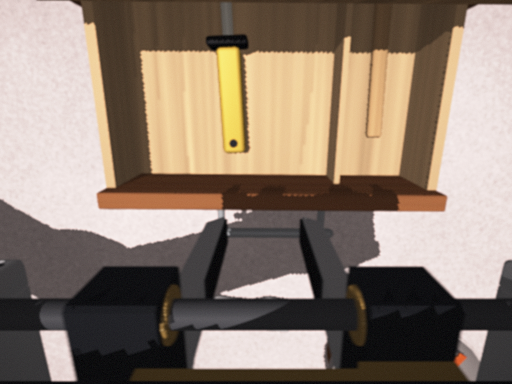

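The wrist view shows the drawer fully open. The yellow handle runs from its butt at (233,148) to the guard at (227,42), slightly turned, and the white rod goes on under the block.

```bash
python3 - <<'E'
from h import *; from plant import bot,eyes
c=cam(eyes,'wrist'); m=np.array([567.6,-41.]);x=np.array([.337,.942]);y=np.array([-.942,.337])
U=lambda u,v,z:np.array([(onz(c,u,v,z)[:2]-m)@x,(onz(c,u,v,z)[:2]-m)@y])
h=cv2.cvtColor(c['pixels'],cv2.COLOR_RGB2HSV); k=((h[...,0]>=20)&(h[...,0]<32)&(h[...,1]>140)&(h[...,2]>80)); k[160:]=0;k[:,:190]=0;k[:,270:]=0
v,u=np.nonzero(k);P=np.array([U(a,b,57) for a,b in zip(u,v)],np.float32)
r=cv2.minAreaRect(P);print(r,cv2.boxPoints(r).round(1))
vx=cv2.fitLine(P,cv2.DIST_HUBER,0,.01,.01).ravel();print('dir deg',np.degrees(np.arctan(vx[1]/vx[0])))
print('block edge',U(280,3,165),'front inner',U(260,175,120),'outer',U(260,193,120))
E
python3 n.py -95 40 34
```

```text
((-74.17282104492188, 43.70293426513672), (113.79041290283203, 25.912029266357422), 1.86933171749115) [[-131.5   54.8]
 [-130.6   28.9]
 [ -16.9   32.6]
 [ -17.7   58.5]]
dir deg -1.1104563
block edge [-8.44258218 -4.46718596] front inner [-144.51228491   11.74403287] outer [-162.89718255   11.93643072]
t 5.4 unit -157.1 9.8 z 227.9 F [ 0.3 -0.7 -0.5] gap 59.0 gf 0.0 joints [ 0.72  0.28 -0.51  1.79  0.15  1.11 -0.19]
toolx ang in unit deg -0.39
linear cm [ 6.18 -3.05 19.39]
```

```bash
python3 -m pendant '[{"linear":[3,-1.7,1],"yaw":-1,"grip":0.7},{"linear":[5.7,-3.3,5],"yaw":-2,"grip":0.7},{"linear":[5.7,-3.3,10],"yaw":-2,"grip":0.7},{"linear":[5.7,-3.3,15],"yaw":-2,"grip":0.7},{"linear":[5.7,-3.3,17],"yaw":-2,"grip":0.7}]'; python3 n.py -100 43 34.5;  python3 -m pendant '[{"linear":[0,0,0],"yaw":0,"grip":0.7}]';python3 n.py -100 43 34.5
```

```text
time: 6.02
tool_pos: [492.8, -119.9, 55.6]
ee_rot: [-0.002, 0.809, 0.588, -0.001]
force: [0.6, -0.9, 0.4]
finger_gap: 66.0
grasp_force: 0.0
t 6.03 unit -99.5 43.8 z 55.6 F [ 0.6 -0.9  0.4] gap 66.0 gf 0.0 joints [ 0.58  0.46 -0.48  2.01  0.31  0.75 -0.41]
toolx ang in unit deg 1.65
linear cm [-0.06  0.09  2.1 ]
time: 6.15
tool_pos: [493.4, -119.8, 57.0]
ee_rot: [-0.001, 0.809, 0.588, -0.001]
force: [-0.1, -0.6, 0.3]
finger_gap: 65.9
grasp_force: 0.0
t 6.15 unit -99.3 43.3 z 57.0 F [-0.1 -0.6  0.3] gap 65.9 gf 0.0 joints [ 0.58  0.46 -0.48  2.01  0.31  0.75 -0.41]
toolx ang in unit deg 1.66
linear cm [-0.08  0.03  2.25]
```

```bash
python3 -m pendant '[{"linear":[-0.1,0,1.2],"yaw":0,"grip":0.7},{"linear":[-0.1,0,2.2],"yaw":0,"grip":0.7},{"linear":[-0.1,0,2.2],"yaw":0,"grip":0.4},{"linear":[-0.1,0,2.2],"yaw":0,"grip":0.1},{"linear":[-0.1,0,2.2],"yaw":0,"grip":0.1}]' 6; python3 -m pendant '[{"linear":[0,0,0],"yaw":0,"grip":0.1},{"linear":[0,0,0],"yaw":0,"grip":0.1},{"linear":[0,0,0],"yaw":0,"grip":0.1},{"linear":[0,0,0],"yaw":0,"grip":0.1}]'; python3 n.py
```

```text
time: 6.78
tool_pos: [494.3, -120.7, 36.8]
ee_rot: [0.0, 0.809, 0.588, 0.0]
force: [0.3, -0.7, -0.1]
finger_gap: 38.9
grasp_force: 0.0
time: 7.28
tool_pos: [494.1, -120.7, 36.6]
ee_rot: [0.0, 0.809, 0.588, -0.0]
force: [-2.1, 0.3, 6.4]
finger_gap: 26.2
grasp_force: 6.0
t 7.28 unit -99.8 42.3 z 36.6 F [-2.1  0.3  6.4] gap 26.2 gf 6.0 joints [ 0.56  0.49 -0.47  2.02  0.33  0.71 -0.43]
toolx ang in unit deg 1.68
```

```bash
python3 -m pendant '[{"linear":[0,0,-0.5],"yaw":0,"grip":0.1},{"linear":[0,0,-1.2],"yaw":0,"grip":0.1},{"linear":[0,0,-1.9],"yaw":0,"grip":0.1},{"linear":[0,0,-2.5],"yaw":0,"grip":0.1},{"linear":[0,0,-2.5],"yaw":0,"grip":0.1}]'; python3 n.py; python3 - <<'E'
from h import *; from plant import bot,eyes
c=cam(eyes,'wrist');s=cam(eyes,'scene')
W=np.zeros((480,800,3),np.uint8);W[:280,:400]=cv2.resize(c['pixels'][0:224,90:410],(400,280));W[:480,400:]=cv2.resize(s['pixels'][150:246,200:280],(400,480),interpolation=2)
cv2.imwrite('pics/l1.png',W[:,:,::-1])
E
```

```text
time: 7.9
tool_pos: [494.4, -120.8, 62.0]
ee_rot: [0.0, 0.809, 0.588, 0.0]
force: [-1.1, -0.8, -2.4]
finger_gap: 25.9
grasp_force: 6.0
t 7.9 unit -99.9 42.1 z 62.0 F [-1.1 -0.8 -2.4] gap 25.9 gf 6.0 joints [ 0.58  0.45 -0.49  2.    0.3   0.76 -0.4 ]
toolx ang in unit deg 1.67
```

View pics/l1.png

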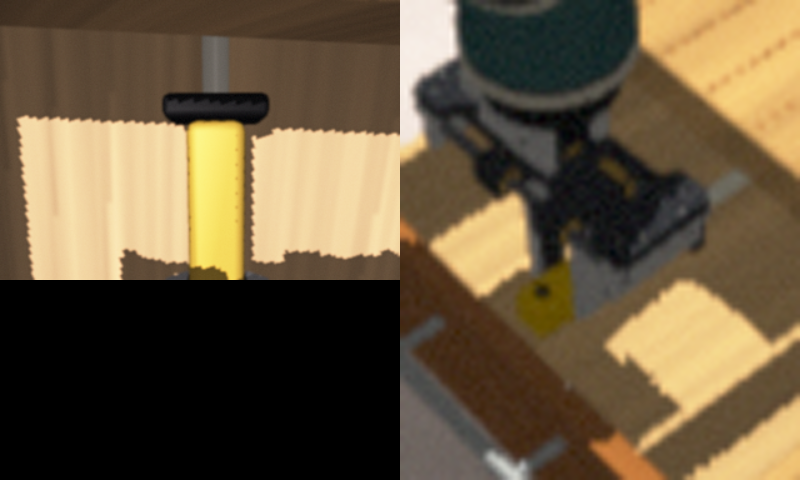

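The wrist half shows the guard centred at crop (216,108), 106 px wide (85 px full scale). The scene half shows the butt standing just proud of the fingers. The guard's 44 mm width gives its depth, so its height and the slope follow.

```bash
cat > sl.py <<'E'
# slope from the guard's apparent width (44 mm, black) in wrist view
from h import *; from plant import bot,eyes
c=cam(eyes,'wrist'); o=bot.get_obs(); m=np.array([567.6,-41.]);x=np.array([.337,.942]);y=np.array([-.942,.337])
h=cv2.cvtColor(c['pixels'],cv2.COLOR_RGB2HSV); k=(h[...,2]<50).astype(np.uint8); k[215:]=0;k[:,:160]=0;k[:,360:]=0
N,L,S,C=cv2.connectedComponentsWithStats(k); 
for i in range(1,N):
    if S[i,4]<150: continue
    w=S[i,2]; p,d=ray(c,*C[i]); P=p+d*(44*c['f']/w); g=np.array(o['tool_pos'])+[0,0,18.8]
    dx=(P-g)[:2]@x; print('blob',S[i],'guard unit',((P-m.tolist()[0]*0-np.r_[m,0])[:2]@x).round(1),'z',P[2].round(1),'rel grasp',dx.round(1),(P-g)[2].round(1),'slope',np.degrees(np.arctan2((g-P)[2],dx)).round(1))
E
python3 sl.py
```

```text
blob [ 220   74   86   26 1756] guard unit -11.4 z 78.1 rel grasp 88.5 -2.1 slope 1.3
```

```bash
python3 -m pendant '[{"linear":[0,0,0],"yaw":0,"grip":0.1},{"linear":[0,0,0],"yaw":0,"grip":0.1},{"linear":[0,0,0],"yaw":0,"grip":0.1},{"linear":[0,0,0],"yaw":0,"grip":0.1}]' 3; python3 n.py;python3 sl.py
```

```text
time: 8.55
tool_pos: [494.1, -120.6, 61.4]
ee_rot: [-0.0, 0.809, 0.588, 0.0]
force: [-0.3, -0.8, -1.7]
finger_gap: 26.0
grasp_force: 3.0
t 8.55 unit -99.8 42.4 z 61.4 F [-0.3 -0.8 -1.7] gap 26.0 gf 3.0 joints [ 0.58  0.45 -0.49  2.    0.3   0.76 -0.4 ]
toolx ang in unit deg 1.68
blob [ 220   74   86   26 1754] guard unit -11.3 z 78.1 rel grasp 88.5 -2.2 slope 1.4
```

```bash
cat > sl.py <<'E'
# slope: guard top corners (local x 58/68, z 34) vs. apparent blob, pivoting about the grasp point
from h import *; from plant import bot,eyes
c=cam(eyes,'wrist'); o=bot.get_obs(); M=rot(o['ee_rot']); g=np.array(o['tool_pos'])+[0,0,18.8]; x=M[:,0]; y=np.array([-x[1],x[0],0])
h=cv2.cvtColor(c['pixels'],cv2.COLOR_RGB2HSV); k=(h[...,2]<50).astype(np.uint8); k[215:]=0;k[:,:160]=0;k[:,360:]=0
N,L,S,C=cv2.connectedComponentsWithStats(k); print(S[1:][S[1:,4]>150])
for a in range(0,56,3):
    t=np.radians(a); e=x*np.cos(t)-np.array([0,0,1])*np.sin(t); n=x*np.sin(t)+np.array([0,0,1])*np.cos(t)
    q=np.array([proj(c,g+e*lx+n*lz+y*s) for lx in(25+58,25+68) for lz in(-25.5,8.5) for s in(-22,22)])
    print(a,'cols',q[:,0].min().round(),'w',np.ptp(q[:,0]).round(1),'rows',q[:,1].min().round(1),q[:,1].max().round(1))
    if q[:,1].min()<0: break
E
python3 sl.py
```

```text
[[ 220   74   86   26 1760]]
0 cols 214.0 w 93.0 rows 73.5 97.5
3 cols 216.0 w 90.0 rows 73.9 100.2
6 cols 217.0 w 87.2 rows 74.7 103.1
9 cols 218.0 w 84.6 rows 76.0 106.2
12 cols 220.0 w 82.1 rows 77.8 109.5
15 cols 221.0 w 79.6 rows 79.9 113.1
18 cols 222.0 w 77.6 rows 82.4 116.7
21 cols 223.0 w 75.6 rows 85.2 120.5
24 cols 224.0 w 73.8 rows 88.2 124.5
27 cols 225.0 w 72.0 rows 91.5 128.5
30 cols 226.0 w 70.4 rows 95.0 132.7
33 cols 227.0 w 68.8 rows 98.7 137.0
36 cols 228.0 w 67.3 rows 102.6 141.3
39 cols 228.0 w 65.9 rows 106.7 145.8
42 cols 229.0 w 64.5 rows 110.8 150.3
45 cols 230.0 w 63.3 rows 115.1 154.8
48 cols 230.0 w 62.1 rows 119.6 159.5
51 cols 231.0 w 61.0 rows 124.1 164.1
54 cols 232.0 w 60.0 rows 128.7 168.9
```

The measured guard width (86) and top row (74) fit a slope of about 5°, so the rod pivots in the pads with its tip still on the floor. I'll carry on up the slant.

```bash
python3 -m pendant '[{"linear":[0.1,0,-1],"yaw":0,"grip":0.1},{"linear":[0.3,0,-2],"yaw":0,"grip":0.1},{"linear":[0.6,0,-3],"yaw":0,"grip":0.1},{"linear":[0.9,0,-4],"yaw":0,"grip":0.1},{"linear":[1.1,0,-5],"yaw":0,"grip":0.1}]' 5; python3 n.py;python3 sl.py | head -9
```

```text
time: 9.28
tool_pos: [497.7, -109.9, 112.3]
ee_rot: [0.0, 0.809, 0.588, 0.0]
force: [-0.4, -0.3, -2.6]
finger_gap: 25.9
grasp_force: 5.0
t 9.28 unit -88.5 42.7 z 112.3 F [-0.4 -0.3 -2.6] gap 25.9 gf 5.0 joints [ 0.6   0.38 -0.52  1.97  0.25  0.86 -0.37]
toolx ang in unit deg 1.69
[[ 225   78   77   29 1766]]
0 cols 215.0 w 93.7 rows 72.6 96.9
3 cols 216.0 w 90.7 rows 72.9 99.6
6 cols 218.0 w 87.9 rows 73.8 102.6
9 cols 219.0 w 85.2 rows 75.2 105.7
12 cols 220.0 w 82.6 rows 77.0 109.1
15 cols 222.0 w 80.2 rows 79.2 112.6
18 cols 223.0 w 78.1 rows 81.7 116.3
21 cols 224.0 w 76.1 rows 84.5 120.2
```

Measured slope is about 14°, as planned. Next I pull it out along the slant.

```bash
python3 -m pendant '[{"linear":[-1.2,0,-0.6],"yaw":0,"grip":0.1},{"linear":[-2.4,0,-1.3],"yaw":0,"grip":0.1},{"linear":[-3.5,0,-2.1],"yaw":0,"grip":0.1},{"linear":[-4.9,0,-3.3],"yaw":0,"grip":0.1},{"linear":[-6.3,0,-4.6],"yaw":0,"grip":0.1}]' 5; python3 n.py;python3 sl.py | head -13|cut -c1-50
```

```text
time: 9.95
tool_pos: [477.6, -171.2, 158.1]
ee_rot: [-0.0, 0.809, 0.588, -0.0]
force: [0.7, 0.9, -2.7]
finger_gap: 25.9
grasp_force: 5.0
t 9.95 unit -153.0 40.9 z 158.1 F [ 0.7  0.9 -2.7] gap 25.9 gf 5.0 joints [ 0.73  0.3  -0.52  1.94  0.18  0.95 -0.2 ]
toolx ang in unit deg 1.65
[[ 229   85   69   32 1538]]
0 cols 216.0 w 93.5 rows 77.4 100.7
3 cols 217.0 w 90.6 rows 77.6 103.3
6 cols 219.0 w 87.7 rows 78.3 106.2
9 cols 220.0 w 85.0 rows 79.6 109.3
12 cols 221.0 w 82.5 rows 81.2 112.5
15 cols 223.0 w 80.1 rows 83.3 116.0
18 cols 224.0 w 78.0 rows 85.6 119.6
21 cols 225.0 w 76.0 rows 88.3 123.4
24 cols 226.0 w 74.1 rows 91.3 127.3
27 cols 226.0 w 72.4 rows 94.6 131.3
30 cols 227.0 w 70.7 rows 98.0 135.5
33 cols 228.0 w 69.1 rows 101.7 139.7
```

```bash
python3 -m pendant '[{"linear":[-0.9,0,-1.6],"yaw":0,"grip":0.1},{"linear":[-1.7,0,-3.2],"yaw":0,"grip":0.1},{"linear":[-1.8,0,-4.8],"yaw":0,"grip":0.1},{"linear":[-1.8,0,-6.4],"yaw":0,"grip":0.1},{"linear":[-1.9,0,-8],"yaw":0,"grip":0.1}]' 5; python3 n.py; python3 - <<'E'
from h import *; from plant import bot,eyes
c=cam(eyes,'wrist');s=cam(eyes,'scene')
W=np.zeros((480,800,3),np.uint8);W[:300,:400]=cv2.resize(c['pixels'],(400,300));W[:480,400:]=cv2.resize(s['pixels'][110:254,190:310],(400,480),interpolation=2)
cv2.imwrite('pics/l2.png',W[:,:,::-1])
E
```

```text
time: 10.62
tool_pos: [472.3, -187.9, 238.6]
ee_rot: [0.0, 0.809, 0.588, 0.0]
force: [0.5, 0.8, -1.8]
finger_gap: 26.0
grasp_force: 5.0
t 10.62 unit -170.5 40.3 z 238.6 F [ 0.5  0.8 -1.8] gap 26.0 gf 5.0 joints [ 0.78  0.21 -0.53  1.85  0.12  1.12 -0.1 ]
toolx ang in unit deg 1.71
```

View pics/l2.png

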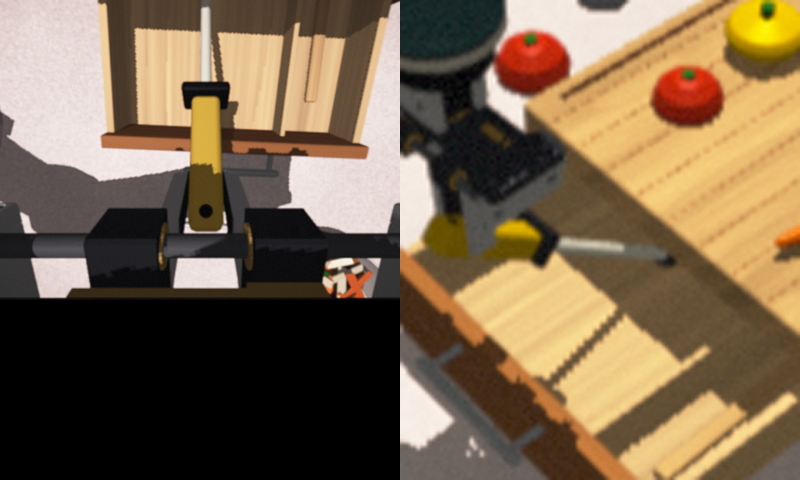

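The rod is held by its handle and slants down. Its black tip shows at scene ≈(270,187), just by the block's edge. I'll draw it on out.

```bash
python3 - <<'E'
from h import *; from plant import bot,eyes
c=cam(eyes,'scene'); m=np.array([567.6,-41.]);x=np.array([.337,.942]);y=np.array([-.942,.337])
for z in(42,60,80,100,125):
    P=onz(c,270.4,187.4,z);g=np.array(bot.get_obs()['tool_pos'])+[0,0,18.8];print(z,((P[:2]-m)@x).round(1),((P[:2]-m)@y).round(1),np.linalg.norm(P-g).round(1))
E
python3 -m pendant '[{"linear":[-1,0,-0.5],"yaw":0,"grip":0.1},{"linear":[-2.2,0,-1],"yaw":0,"grip":0.1},{"linear":[-3.6,0,-1.5],"yaw":0,"grip":0.1},{"linear":[-5,0,-2],"yaw":0,"grip":0.1},{"linear":[-6.5,0,-2.5],"yaw":0,"grip":0.1}]' 5; python3 n.py
```

```text
42 51.8 41.1 309.5
60 41.1 30.0 289.5
80 29.2 17.6 268.0
100 17.3 5.3 247.5
125 2.4 -10.2 223.5
time: 11.4
tool_pos: [451.7, -251.1, 262.8]
ee_rot: [-0.0, 0.809, 0.588, -0.0]
force: [-0.3, 1.0, -2.1]
finger_gap: 25.8
grasp_force: 5.0
t 11.4 unit -237.0 38.4 z 262.8 F [-0.3  1.  -2.1] gap 25.8 gf 5.0 joints [ 0.87  0.2  -0.49  1.8   0.1   1.17  0.04]
toolx ang in unit deg 1.66
```

Tip confirmed on the drawer floor at x≈52 then (distance 309.5 of 312), so it is now about 26 mm in front of the block. I'll clamp firmly and lift.

```bash
python3 -m pendant '[{"linear":[0,0,0],"yaw":0,"grip":0.1},{"linear":[-0.3,0,-0.3],"yaw":0,"grip":0.1},{"linear":[-1,0,-1.5],"yaw":0,"grip":0.1},{"linear":[-2,0,-3.5],"yaw":0,"grip":0.1},{"linear":[-3,0,-6],"yaw":0,"grip":0.1}]' 45; python3 -m pendant '[{"linear":[-0.5,0,-3],"yaw":0,"grip":0.1},{"linear":[-0.5,0,-6.5],"yaw":0,"grip":0.1},{"linear":[-0.5,0,-10],"yaw":0,"grip":0.1},{"linear":[-0.5,0,-13.5],"yaw":0,"grip":0.1},{"linear":[-0.5,0,-17],"yaw":0,"grip":0.1}]';python3 -m pendant '[{"linear":[0,0,-2.5],"yaw":0,"grip":0.1},{"linear":[0,0,-4.5],"yaw":0,"grip":0.1},{"linear":[0,0,-5],"yaw":0,"grip":0.1},{"linear":[0,0,-5],"yaw":0,"grip":0.1},{"linear":[0,0,-5],"yaw":0,"grip":0.1}]'; python3 n.py; python3 - <<'E'
from h import *; from plant import bot,eyes
c=cam(eyes,'wrist');s=cam(eyes,'scene')
W=np.zeros((600,800,3),np.uint8);W[:300,:400]=cv2.resize(c['pixels'],(400,300));W[:,400:]=cv2.resize(s['pixels'][20:260,170:330],(400,600),interpolation=2)
cv2.imwrite('pics/l3.png',W[:,:,::-1])
E
```

```text
time: 12.02
tool_pos: [442.6, -278.8, 323.6]
ee_rot: [-0.0, 0.809, 0.588, 0.0]
force: [-0.0, -0.8, -1.9]
finger_gap: 25.8
grasp_force: 45.0
time: 12.65
tool_pos: [441.0, -283.2, 494.5]
ee_rot: [0.0, 0.809, 0.588, 0.0]
force: [0.3, -0.6, -3.3]
finger_gap: 26.1
grasp_force: 45.0
time: 13.28
tool_pos: [441.1, -283.3, 541.7]
ee_rot: [-0.001, 0.809, 0.588, -0.0]
force: [0.1, -0.5, -2.0]
finger_gap: 25.5
grasp_force: 45.0
t 13.28 unit -270.9 37.5 z 541.7 F [ 0.1 -0.5 -2. ] gap 25.5 gf 45.0 joints [ 0.9   0.15 -0.47  1.24  0.07  1.77  0.14]
toolx ang in unit deg 1.68
```

View pics/l3.png

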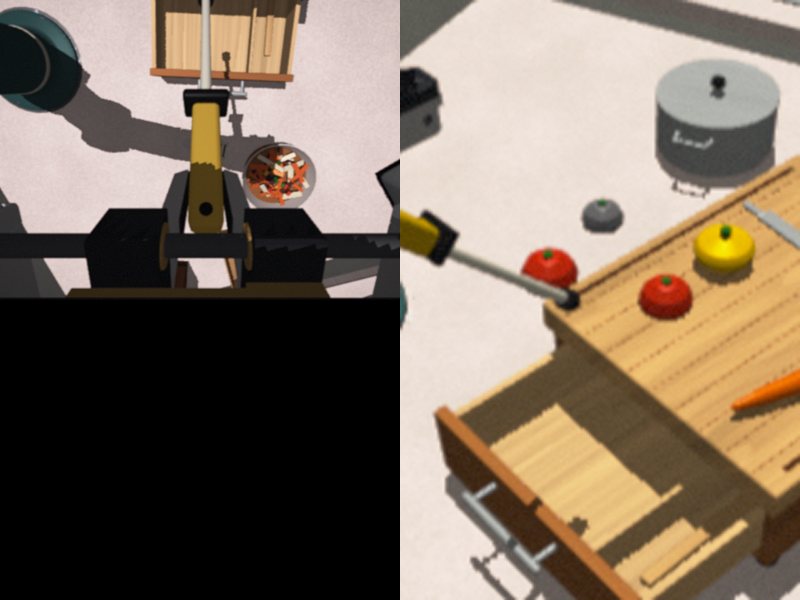

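The rod is gripped at a slant in free air. Even hanging straight down from z≈560 its tip would be at about 236, above 165. Drawer is fully open, the things on the block look undisturbed, and the arm is still.

```bash
python3 -m pendant '[{"linear":[0,0,0],"yaw":0,"grip":0.1},{"linear":[0,0,0],"yaw":0,"grip":0.1},{"linear":[0,0,0],"yaw":0,"grip":0.1}]' && python3 -c "
from plant import job; print(job.close_job())"
```

```text
time: 13.75
tool_pos: [441.3, -283.3, 542.4]
ee_rot: [-0.0, 0.809, 0.588, -0.0]
force: [-0.4, -0.3, -2.5]
finger_gap: 25.8
grasp_force: 45.0
the job is handed in; nothing more can be done
None
```

The job is handed in at about 14 s: the drawer is open to its stop, and the honing rod came out handle first on a slant and is held still in the gripper, well above the level of the block's top; no verdict came back.

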